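Complete the spice carousel and hold the pepper mill at the front

TASK

One pocket of the revolving spice rack is empty: stand the spare spice jar from the worktop in it, fully down on the deck. Then turn the rack until the pepper mill is straight at the front, towards the worktop's front edge, leaving everything else in its pocket and not disturbing the other things on the worktop. Finish while still gripping the round knob on top, holding the rack still so that I can draw the mill out with one hand.

Things in the scene. Friction and masses are not known exactly. Their poses are not given: they have to be found in the camera images.
- carousel_foot: fixed black rubber foot of the revolving spice rack, 140 mm in diameter; origin on the worktop on the rack's upright turning axis; it does not turn: its -x axis always points straight to the worktop's front edge (world -x), its y axis to the robot's left. On it turns a round wooden deck, 224 mm in diameter, top 18 mm above the worktop, with a steel column in the middle
- carousel (a joint): angle of the turning deck about its upright axis, rad, growing counter-clockwise seen from above; free to turn more than a full turn either way, stays where it is left (friction about 0.1 N m, no spring, no notches). It reads 0 at the start, however the deck happens to stand: take directions from the pockets, the jars and the mill
- knob_grip (a point): centre of the round wooden knob on top of the column, on the turning axis, 164 mm above the worktop: the best height to grip. The knob turns with the deck, is 40 mm in diameter over its middle 20 mm, and reaches from 142 to 182 mm above the worktop; nothing else stands within 50 mm of the axis but the thin column (13 mm), and the jars and mill beside it reach at most 128 mm above the worktop
- knob: the knob itself; origin at the centre of its underside, 142 mm above the worktop, z up the turning axis
- pocket_1 (a point): pocket 1 of 6: the point on the deck (18 mm above the worktop) at the centre of a steel wire loop; it turns with the deck, 80 mm from the axis, pockets 60 degrees apart, numbered counter-clockwise seen from above. The loop is 53 mm clear inside, of 3.6 mm wire, its centre line 44 mm above the deck; wire legs run down to the deck. Whether it is empty or taken must be seen from what stands there
- pocket_2 (a point): pocket 2 of 6: the point on the deck (18 mm above the worktop) at the centre of a steel wire loop; it turns with the deck, 80 mm from the axis, pockets 60 degrees apart, numbered counter-clockwise seen from above. The loop is 53 mm clear inside, of 3.6 mm wire, its centre line 44 mm above the deck; wire legs run down to the deck. Whether it is empty or taken must be seen from what stands there
- pocket_3 (a point): pocket 3 of 6: the point on the deck (18 mm above the worktop) at the centre of a steel wire loop; it turns with the deck, 80 mm from the axis, pockets 60 degrees apart, numbered counter-clockwise seen from above. The loop is 53 mm clear inside, of 3.6 mm wire, its centre line 44 mm above the deck; wire legs run down to the deck. Whether it is empty or taken must be seen from what stands there
- pocket_4 (a point): pocket 4 of 6: the point on the deck (18 mm above the worktop) at the centre of a steel wire loop; it turns with the deck, 80 mm from the axis, pockets 60 degrees apart, numbered counter-clockwise seen from above. The loop is 53 mm clear inside, of 3.6 mm wire, its centre line 44 mm above the deck; wire legs run down to the deck. Whether it is empty or taken must be seen from what stands there
- pocket_5 (a point): pocket 5 of 6: the point on the deck (18 mm above the worktop) at the centre of a steel wire loop; it turns with the deck, 80 mm from the axis, pockets 60 degrees apart, numbered counter-clockwise seen from above. The loop is 53 mm clear inside, of 3.6 mm wire, its centre line 44 mm above the deck; wire legs run down to the deck. Whether it is empty or taken must be seen from what stands there
- pocket_6 (a point): pocket 6 of 6: the point on the deck (18 mm above the worktop) at the centre of a steel wire loop; it turns with the deck, 80 mm from the axis, pockets 60 degrees apart, numbered counter-clockwise seen from above. The loop is 53 mm clear inside, of 3.6 mm wire, its centre line 44 mm above the deck; wire legs run down to the deck. Whether it is empty or taken must be seen from what stands there
- spare_jar: spice jar, round, 45 mm in diameter and 100 mm tall, the yellow screw lid on its top 20 mm is as wide as the jar and cannot come off; origin at the centre of its underside, z up its axis; 0.08 to 0.15 kg, loose; the one jar that stands alone on the worktop
- mill: small turned pepper mill of dark wood with a waist, a steel collar and a small steel ball on top: 44 mm in diameter at the foot, 110 mm tall, unlike the jars; origin at the centre of its underside, z up its axis; loose, stands in one of the pockets
- jar_1: spice jar, round, 45 mm in diameter and 100 mm tall, the yellow screw lid on its top 20 mm is as wide as the jar and cannot come off; origin at the centre of its underside, z up its axis; 0.08 to 0.15 kg, loose; stands in one of the pockets
- jar_2: spice jar, round, 45 mm in diameter and 100 mm tall, the yellow screw lid on its top 20 mm is as wide as the jar and cannot come off; origin at the centre of its underside, z up its axis; 0.08 to 0.15 kg, loose; stands in one of the pockets
- jar_3: spice jar, round, 45 mm in diameter and 100 mm tall, the yellow screw lid on its top 20 mm is as wide as the jar and cannot come off; origin at the centre of its underside, z up its axis; 0.08 to 0.15 kg, loose; stands in one of the pockets
- jar_4: spice jar, round, 45 mm in diameter and 100 mm tall, the yellow screw lid on its top 20 mm is as wide as the jar and cannot come off; origin at the centre of its underside, z up its axis; 0.08 to 0.15 kg, loose; stands in one of the pockets
- mug: white mug with a handle, 92 x 127 x 95 mm, on the worktop behind and left of the rack; bystander; origin at the centre of its underside
- salt_box: upright cardboard box of salt, 46 x 90 x 144 mm, on the worktop behind and right of the rack; bystander; origin at the centre of its underside
- potato_2: potato, 64 x 103 x 60 mm, lying on the worktop behind the spare jar; bystander; origin at the centre of its underside
- potato_half: small potato, 65 x 85 x 39 mm, lying on the cutting board on the right; bystander; origin at the centre of its underside
Not all that is in view belongs to the job. What is shaped like the jar_3 but turquoise is not meant.

How it is judged (in metres and radians):
On the way, in this order (a step that is already met when the one before it is completed fails the run):
1. the spare jar stands fully down in the empty pocket, let go (horizontal distance between spare_jar and pocket_1 below 0.009 m and z of spare_jar in the frame of carousel_foot between 0.012 and 0.024 m and angle between spare_jar's own z axis and vertical below 0.1 rad and contact force between the fingers and spare_jar below 0.3 N), for 0.2 s.
2. the mill is straight at the front and the rack is held still by its knob (x of mill in the frame of carousel_foot below -0.06 m and y of mill in the frame of carousel_foot between -0.014 and 0.014 m and contact force between the fingers and knob above 3 N and distance between the grasp point and knob_grip below 0.03 m and velocity of joint carousel between -0.08 and 0.08 rad/s), for 0.2 s.
At the end, for the whole second after the job is handed in: Spare jar upright, let go, on the deck in the empty pocket (9 mm off centre, 6 mm height); the other jars and the mill upright in their pockets; mill on the front side within 14 mm left or right of straight front; rack still (0.08 rad/s), knob gripped between the fingers with over 3 N (all of step 1 and all of step 2 and z of each of jar_1, jar_2, jar_3, jar_4, mill in the frame of carousel_foot below 0.024 m and angle between each of jar_1, jar_2, jar_3, jar_4, mill's own z axis and vertical below 0.1 rad and horizontal distance between each of jar_1, jar_2, jar_3, jar_4, mill and carousel_foot below 0.09 m); the arm keeps its last pose, push and grip.
It fails at once if a jar or the mill is tipped over (angle between any of jar_1, jar_2, jar_3, jar_4, mill, spare_jar's own z axis and vertical above 0.6 rad).
It fails at once if a jar or the mill that stood in the rack is lifted out of it (z of any of jar_1, jar_2, jar_3, jar_4, mill in the frame of carousel_foot above 0.045 m or horizontal distance between any of jar_1, jar_2, jar_3, jar_4, mill and carousel_foot above 0.1 m).
It fails at once if the mug, the salt box or a potato is shifted by more than 30 mm (distance of any of mug, salt_box, potato_half, potato_2 from where it was at the start of the episode above 0.03 m).
It also fails if it takes over 67 s, if anything falls off the work surface, if the arm or the gripper's body presses on something with over 40 N, if the wrist force passes 120 N, or if a joint passes its speed limit or range.

ROBOT

A 6-joint arm with a two-finger parallel gripper is mounted at the origin on a cart in front of the work surface, level with it; the furniture and walls round the work are solid. World frame = base frame: x ahead of the robot, y to its left, z up, the work surface at z = 0. Lengths are in m, angles in degrees, forces in N, time in s.
With the tool pointing down it reaches from about 0.4 to 0.825 m from the base axis. Payload 7 kg.
Tool frame: the origin (TCP) lies on the centre line of the jaws, within the pads' length; the fingertips stand r.tip_reach ahead of it and the grasp point (between the pads) is the TCP (r.tip_reach is the distance from the TCP to the fingertips, in m); z points along the fingers, y is the line along which they close (so a half turn about z gives the same grasp; the last joint's range is limited). The gripper opens to 88 mm and grips with 3 to 60 N. Pads are 19 mm wide; open, the fingers measure 130 mm over their backs; the gripper's body (78 mm by 193 mm) begins 47 mm behind the grasp point.
Start: joints at [91.45, 20.546, 0.682, 0, -70.136, -16.507], TCP at [0.175, 0.652, 0.246] pointing down, gripper open.
Joint ranges: [-176.03, 176.03], [-82.01, 121.73], [-58.28, 71.71], [-173.87, 95.51], [-174.79, -0.11], [-173.66, 173.66]. Speed limits (degrees/s): [136.94, 136.94, 172.46, 180, 180, 180].

INTERFACE

Orientations are given as [roll, pitch, yaw] about the fixed x, y, z axes, in that order (R = Rz(yaw) Ry(pitch) Rx(roll)).
In Python, from plant import sensors, cams, r gives the robot as it stands.
- The arm moves only by the tool drive_tool, never from a script. Its argument "rows" is a list of rows, each an object of numbers: "fingers": the gripper's target within -1 to 1 (fully open at 1, half-way at 0, shut at -1); "x", "y", "z": the shift along the tool's x, y, z in m; "spin": the turn about the tool's z in rad. A call has 1 to 10 rows; each row is the pose to reach, as a shift and turn from the pose commanded when the call began, along the tool's axes at that moment; what a row does not reach only later rows make up. A row lasts 1/8 s, in which the tool goes at most 62.5 mm and 10.7 degrees, less where a joint would pass 70% of its speed; a pose out of reach is approached as far as the arm can. A call with a gripper value outside its range is refused whole. The fingers move at their own pace and stop on an object; "newtons" is the grip in N (left out, the last holds). Time passes only in rows, so rows that repeat a pose let the fingers close. It gives the time, the measured TCP pose, the force, the opening and the grip force at its end, in the units of the state.
- sensors.get_state(): the state, without advancing time (a new reading comes with each control period).
- cams.capture(name): name is "scene" or "top" or "wrist"; returns a dict with "pixels" (384x512x3 uint8, red, green, blue), "intrinsics" (3x3 intrinsics, pixels), "eye" and "orientation" of the camera in the world; the wrist camera has in their place "T_tool_cam" (4x4, takes a point from camera to tool coordinates, whose origin is the TCP and whose axes are the flange's). Camera axes: x right, y up, looking along -z (the intrinsics and any distortion apply to the point x, -y, -z); pixel columns grow to the right and rows downward; lengths in m; the calibration is good to about 2 mm. A picture is of the moment at which its call begins: read the wrist's pose just before it. There is no depth.
- r.close_job(): hands the job in; it is judged then, once.
The state is a dict: "time_s": time; "joints": joint angles; "qd": joint speeds; "joint_torque": joint torques, N m; "tcp_pos": TCP position; "eef_rot": TCP orientation; "contact_force": force on the tool from outside, world axes, zero at the start; "moment": the same for the moment, N m; "gripper_width": finger opening in m; "gripper_force": force on a finger pad.
Only numpy, scipy, OpenCV 4.12 (cv2) and the standard library are available. Lean on these libraries where they do the work, as an engineer would, in place of code of your own. Each camera call takes 0.05 s, during which the arm holds its last target. There are 200 camera calls.

## Working session

There is one attempt and no reset: what is moved stays moved. The work goes in short steps, Python scripts to look and compute and a tool call to move; the robot and the scene stay as the last step left them, time stands still between calls to the robot, and variables do not carry over. Pictures are saved under pics/ and viewed, at most 10 in all, crops included, and the job is handed in when it is done.

Besides the shell and the picture viewer there is one more tool, called after "Call:" by a JSON object that holds its "api" and its "payload", one argument or row to a line. drive_tool: Moves the arm, as the interface text tells. Its arguments: {"type":"object","properties":{"rows":{"type":"array"},"newtons":{"type":"number"}},"required":["rows"]}

```bash
mkdir -p pics; python3 - <<'E'
from plant import sensors, cams, r
import cv2, pickle
s=sensors.get_state(); print(s['time_s'],s['tcp_pos'],s['eef_rot'],s['gripper_width'],r.tip_reach)
d={}
for n in ("scene","top"):
    c=cams.capture(n); d[n]=c
    print(n,c['intrinsics'],c['eye'],c['orientation'],[k for k in c])
    cv2.imwrite(f'pics/{n}0.png',c['pixels'][:,:,::-1])
pickle.dump(d,open('d0.pkl','wb'))
im=[cv2.imread(f'pics/{n}0.png') for n in('scene','top')]
E
```

```text
0.0 [0.17524033 0.65136749 0.24459511] [ 1.79903045e+02 -8.67090724e-03 -1.50612096e+01] 0.08786803846772785 0.019
scene [[468.25767856   0.         251.66903213]
 [  0.         468.25767856 194.68889168]
 [  0.           0.           1.        ]] [-0.12563681 -0.4067168   0.99254341] [ 42.92748462   0.28388766 -61.65612982] ['pixels', 'intrinsics', 'eye', 'orientation']
top [[391.17061399   0.         261.24855805]
 [  0.         391.17061399 192.99518334]
 [  0.           0.           1.        ]] [ 0.38697874 -0.04533797  1.08654003] [ 10.32771058   1.39476238 -89.594263  ] ['pixels', 'intrinsics', 'eye', 'orientation']
```

View pics/scene0.png

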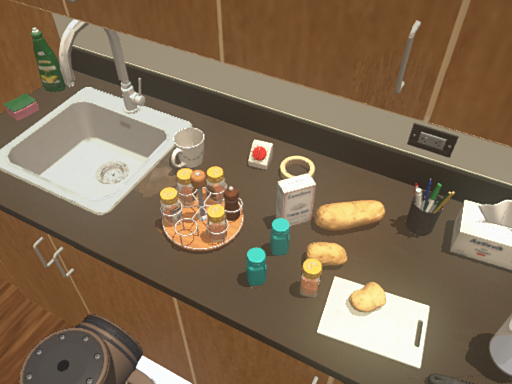

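View pics/top0.png

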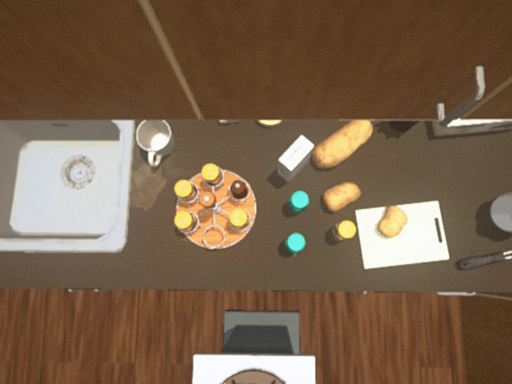

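Candidates for the spare jar: a yellow-lidded jar alone at scene (311,275) / top (345,231), turquoise jars at scene (280,237) and (257,267), and four racked yellow-lidded jars. The lone yellow one matches the description. The mill is at top (239,187), and the empty pocket is near top (213,236).

```bash
cat > h.py <<'E'
import numpy as np, cv2
from scipy.spatial.transform import Rotation as R
def ray(c,u,v):
    d=np.linalg.inv(c['intrinsics'])@[u,v,1]; d=d*[1,-1,-1]
    return np.array(c['eye']), R.from_euler('xyz',c['orientation'],degrees=True).as_matrix()@d
def at(c,u,v,z):
    e,d=ray(c,u,v); return (e+d*(z-e[2])/d[2]).round(4)
def proj(c,p):
    q=R.from_euler('xyz',c['orientation'],degrees=True).as_matrix().T@(np.array(p)-c['eye'])
    q=c['intrinsics']@(q*[1,-1,-1]); return q[:2]/q[2]
E
python3 - <<'E'
import pickle,cv2,numpy as np
from h import *
d=pickle.load(open('d0.pkl','rb'))
T=d['top'];S=d['scene']
print('spare lid',at(T,345,231,.1),'knob',at(T,207,200,.182),'mill',at(T,239,187,.125))
def crop(c,x,y,w,h,k): return cv2.resize(c['pixels'][y:y+h,x:x+w,::-1],None,fx=k,fy=k,interpolation=cv2.INTER_CUBIC)
a=crop(T,165,155,100,100,4); b=crop(T,320,205,50,50,4); e=crop(S,285,250,50,50,4)
cv2.imwrite('pics/crop1.png',np.hstack([a,np.vstack([b,e])]))
cv2.imwrite('pics/crop2.png',crop(S,150,155,105,105,5))
E
```

```text
spare lid [ 0.4704 -0.2307  0.1   ] knob [0.5346 0.1053 0.182 ] mill [0.5772 0.0353 0.125 ]
```

View pics/crop1.png

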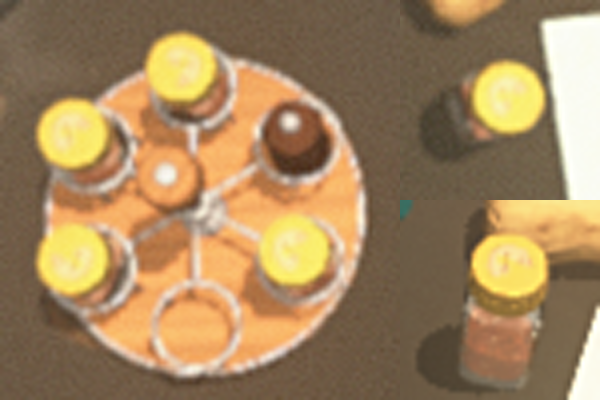

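View pics/crop2.png

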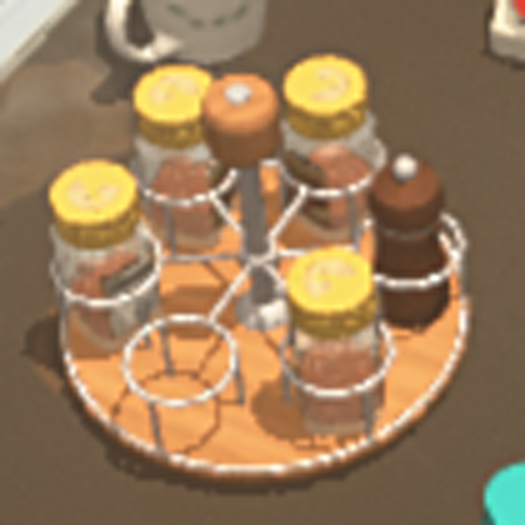

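The crops confirm it: spare lid at top (347,229), empty loop at top (214,236.5) / scene (186,227), and the mill two pockets counter-clockwise from the empty one (dark, steel ball).

```bash
python3 - <<'E'
import pickle,cv2,numpy as np
from h import *
d=pickle.load(open('d0.pkl','rb'))
T=d['top'];S=d['scene']
def t(x,y): return (x+.5)/4-.5+165,(y+.5)/4-.5+155
def s(x,y): return (x+.5)/5-.5+150,(y+.5)/5-.5+155
print('loop',at(T,*t(196,326),.062),at(S,*s(180,360),.062))
L=[at(T,*t(*p),.018) for p in [(45,217),(367,217),(206,57),(206,377)]];print('deck',np.array(L))
print('knobtop',at(T,*t(166,175),.182),at(S,*s(238,93),.182))
print('column foot',at(T,*t(208,217),.022))
print('mill ball',at(T,*t(290,121),.110+.018),at(S,*s(405,168),.128))
for n,p,q in [('j',(181,68),(325,85)),('j',(72,134),(175,95)),('j',(72,261),(95,192)),('j',(292,250),(330,282))]:
    print(n,at(T,*t(*p),.118),at(S,*s(*q),.118))
print('spare',at(T,*((108.5)/4-.5+320,97.5/4-.5+205),.1),at(S,110.5/4-.5+285,62.5/4-.5+250,.1))
E
```

```text
loop [0.4584 0.1049 0.062 ] [0.4565 0.1043 0.062 ]
deck [[ 0.5362  0.2185  0.018 ]
 [ 0.537  -0.0048  0.018 ]
 [ 0.6503  0.1097  0.018 ]
 [ 0.4271  0.1035  0.018 ]]
knobtop [0.5385 0.1075 0.182 ] [0.5365 0.108  0.182 ]
column foot [0.5361 0.1046 0.022 ]
mill ball [0.5821 0.0398 0.128 ] [0.5747 0.0371 0.128 ]
j [0.6184 0.111  0.118 ] [0.6158 0.1108 0.118 ]
j [0.5754 0.179  0.118 ] [0.5717 0.1774 0.118 ]
j [0.4946 0.1755 0.118 ] [0.4933 0.1739 0.118 ]
j [0.5021 0.038  0.118 ] [0.4978 0.0358 0.118 ]
spare [ 0.4757 -0.235   0.1   ] [ 0.4747 -0.2346  0.1   ]
```

```bash
cat > go.py <<'E'
import sys,json,numpy as np
from plant import sensors
from scipy.spatial.transform import Rotation as R
s=sensors.get_state(); M=R.from_euler('xyz',s['eef_rot'],degrees=True).as_matrix()
print(round(s['time_s'],2),s['tcp_pos'].round(4),s['eef_rot'].round(2),'j',s['joints'].round(1),'w',round(s['gripper_width'],4),'f',round(s['gripper_force'],2),s['contact_force'].round(1))
for a in sys.argv[1:]:
    p=[float(v) for v in a.split(',')]
    print(a,(M.T@(np.array(p[:3])-s['tcp_pos'])).round(4), 'spin',np.radians((s['eef_rot'][2]-p[3]+180)%360-180).round(4))
E
python3 go.py .4,.42,.25,0 .45,.1,.25,0 .475,-.235,.25,0
```

```text
0.1 [0.1753 0.6514 0.2447] [ 1.7991e+02 -1.0000e-02 -1.5060e+01] j [ 91.4  20.6   0.6  -0.  -70.1 -16.5] w 0.0878 f 0.0 [-0.2  0.2 -0.4]
.4,.42,.25,0 [ 0.2771  0.1651 -0.005 ] spin -0.2629
.45,.1,.25,0 [ 0.4086  0.4611 -0.0045] spin -0.2629
.475,-.235,.25,0 [ 0.5197  0.7781 -0.004 ] spin -0.2629
```

Call:
{"api": "drive_tool", "payload": {
  "rows": [
    {"x": 0.055, "y": 0.03, "z": -0.005, "fingers": 1},
    {"x": 0.11, "y": 0.06, "z": -0.005, "fingers": 1},
    {"x": 0.165, "y": 0.09, "z": -0.005, "fingers": 1},
    {"x": 0.22, "y": 0.12, "z": -0.005, "spin": -0.13, "fingers": 1},
    {"x": 0.277, "y": 0.165, "z": -0.005, "spin": -0.263, "fingers": 1},
    {"x": 0.3, "y": 0.22, "z": -0.005, "spin": -0.263, "fingers": 1},
    {"x": 0.325, "y": 0.275, "z": -0.005, "spin": -0.263, "fingers": 1},
    {"x": 0.35, "y": 0.33, "z": -0.005, "spin": -0.263, "fingers": 1},
    {"x": 0.375, "y": 0.385, "z": -0.005, "spin": -0.263, "fingers": 1},
    {"x": 0.4, "y": 0.44, "z": -0.005, "spin": -0.263, "fingers": 1}
  ]
}}

```text
invalid input
```

```bash
python3 go.py .475,-.235,.24,0
```

```text
0.1 [0.1753 0.6514 0.2447] [ 1.7991e+02 -1.0000e-02 -1.5060e+01] j [ 91.4  20.6   0.6  -0.  -70.1 -16.5] w 0.0878 f 0.0 [-0.2  0.2 -0.4]
.475,-.235,.24,0 [0.5197 0.7781 0.006 ] spin -0.2629
```

Call:
{"api": "drive_tool", "payload": {
  "rows": [
    {"x": 0.055, "y": 0.03, "z": -0.005, "spin": 0.0, "fingers": 1},
    {"x": 0.11, "y": 0.06, "z": -0.005, "spin": 0.0, "fingers": 1},
    {"x": 0.165, "y": 0.09, "z": -0.005, "spin": 0.0, "fingers": 1},
    {"x": 0.22, "y": 0.12, "z": -0.005, "spin": -0.13, "fingers": 1},
    {"x": 0.277, "y": 0.165, "z": -0.005, "spin": -0.263, "fingers": 1},
    {"x": 0.3, "y": 0.22, "z": -0.005, "spin": -0.263, "fingers": 1},
    {"x": 0.325, "y": 0.275, "z": -0.005, "spin": -0.263, "fingers": 1},
    {"x": 0.35, "y": 0.33, "z": -0.005, "spin": -0.263, "fingers": 1},
    {"x": 0.375, "y": 0.385, "z": -0.005, "spin": -0.263, "fingers": 1},
    {"x": 0.4, "y": 0.44, "z": -0.005, "spin": -0.263, "fingers": 1}
  ],
  "newtons": 20
}}

```text
time_s: 1.35
tcp_pos: [0.447, 0.121, 0.2506]
eef_rot: [-180.0, -0.0, 0.0]
contact_force: [2.2, 0.1, 0.4]
gripper_width: 0.0879
gripper_force: 0.0
```

```bash
python3 go.py .475,-.235,.24,0
```

```text
1.35 [0.447  0.121  0.2506] [-1.7999e+02 -1.0000e-02  3.0000e-02] j [ 39.6  -0.1 -24.4  -0.  -65.7  50.4] w 0.0879 f 0.0 [2.2 0.1 0.4]
.475,-.235,.24,0 [0.0277 0.356  0.0105] spin 0.0006
```

Call:
{"api": "drive_tool", "payload": {
  "rows": [
    {"x": 0.005, "y": 0.06, "z": 0.0, "spin": 0.0, "fingers": 1},
    {"x": 0.01, "y": 0.12, "z": 0.0, "spin": 0.0, "fingers": 1},
    {"x": 0.015, "y": 0.18, "z": 0.0, "spin": 0.0, "fingers": 1},
    {"x": 0.02, "y": 0.24, "z": 0.0, "spin": 0.0, "fingers": 1},
    {"x": 0.025, "y": 0.3, "z": 0.0, "spin": 0.0, "fingers": 1},
    {"x": 0.028, "y": 0.356, "z": 0.01, "spin": 0.0, "fingers": 1},
    {"x": 0.028, "y": 0.356, "z": 0.06, "spin": 0.0, "fingers": 1},
    {"x": 0.028, "y": 0.356, "z": 0.07, "spin": 0.0, "fingers": 1},
    {"x": 0.028, "y": 0.356, "z": 0.07, "spin": 0.0, "fingers": 1}
  ]
}}

```text
time_s: 2.48
tcp_pos: [0.4754, -0.2327, 0.1807]
eef_rot: [180.0, 0.1, 0.1]
contact_force: [-0.3, -0.4, 0.6]
gripper_width: 0.0876
gripper_force: 0.0
```

```bash
python3 go.py .475,-.235,.085,0; python3 - <<'E'
from plant import cams
import cv2
c=cams.capture('wrist'); print(c['intrinsics'],c['T_tool_cam'])
cv2.imwrite('pics/w1.png',c['pixels'][:,:,::-1])
E
```

```text
2.48 [ 0.4754 -0.2327  0.1807] [1.7998e+02 8.0000e-02 7.0000e-02] j [ -4.8  10.  -22.9   0.  -57.2  94.9] w 0.0876 f 0.0 [-0.3 -0.4  0.6]
.475,-.235,.085,0 [-0.0002  0.0023  0.0957] spin 0.0011
[[307.14227051   0.         255.98365563]
 [  0.         307.14227051 195.21599349]
 [  0.           0.           1.        ]] [[ 2.45824643e-04  9.57409681e-01  2.88732823e-01  7.85181868e-02]
 [ 9.99999603e-01 -4.82712786e-04  7.49237119e-04 -5.69206111e-04]
 [ 8.56701896e-04  2.88732524e-01 -9.57409419e-01 -1.38929206e-01]
 [ 0.00000000e+00  0.00000000e+00  0.00000000e+00  1.00000000e+00]]
```

View pics/w1.png

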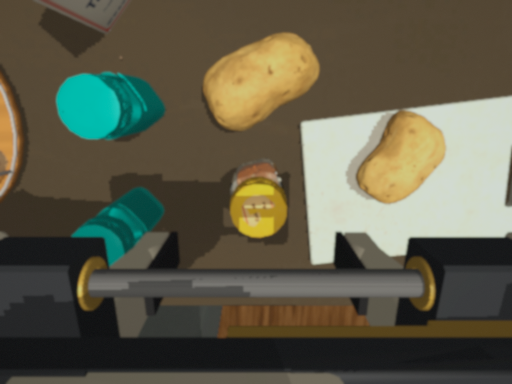

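The spare jar's lid is centred at (259,208) in the wrist image, which gives about (0.477, -0.234) and agrees with the top view. It's clear on both sides, with the turquoise jars at (95,105) and (120,225). Descend and grip.

Call:
{"api": "drive_tool", "payload": {
  "rows": [
    {"x": 0.001, "y": 0.002, "z": 0.05, "spin": 0.0, "fingers": 1},
    {"x": 0.001, "y": 0.002, "z": 0.09, "spin": 0.0, "fingers": 1},
    {"x": 0.001, "y": 0.002, "z": 0.096, "spin": 0.0, "fingers": 1},
    {"x": 0.001, "y": 0.002, "z": 0.096, "spin": 0.0, "fingers": -1},
    {"x": 0.001, "y": 0.002, "z": 0.096, "spin": 0.0, "fingers": -1},
    {"x": 0.001, "y": 0.002, "z": 0.096, "spin": 0.0, "fingers": -1},
    {"x": 0.001, "y": 0.002, "z": 0.096, "spin": 0.0, "fingers": -1}
  ],
  "newtons": 20
}}

```text
time_s: 3.4
tcp_pos: [0.4767, -0.2351, 0.0853]
eef_rot: [180.0, -0.1, 0.0]
contact_force: [-0.4, -1.0, 0.7]
gripper_width: 0.0532
gripper_force: 0.0
```

```bash
python3 go.py .476,-.235,.24,0 .457,.1045,.24,0
```

```text
3.4 [ 0.4767 -0.2351  0.0853] [ 1.7999e+02 -7.0000e-02  1.0000e-02] j [ -5.1  16.5 -29.1   0.  -44.3  95.1] w 0.0532 f 0.0 [-0.4 -1.   0.7]
.476,-.235,.24,0 [-0.0005 -0.     -0.1547] spin 0.0002
.457,.1045,.24,0 [-0.0195 -0.3396 -0.1548] spin 0.0002
```

Call:
{"api": "drive_tool", "payload": {
  "rows": [
    {"x": 0, "y": 0, "z": 0, "spin": 0.0, "fingers": -1},
    {"x": 0, "y": 0, "z": 0, "spin": 0.0, "fingers": -1},
    {"x": 0, "y": 0, "z": 0, "spin": 0.0, "fingers": -1},
    {"x": 0, "y": 0, "z": 0, "spin": 0.0, "fingers": -1},
    {"x": 0, "y": 0, "z": -0.03, "spin": 0.0, "fingers": -1},
    {"x": 0, "y": 0, "z": -0.08, "spin": 0.0, "fingers": -1},
    {"x": 0, "y": 0, "z": -0.13, "spin": 0.0, "fingers": -1},
    {"x": 0, "y": 0, "z": -0.155, "spin": 0.0, "fingers": -1}
  ]
}}

```text
time_s: 4.4
tcp_pos: [0.4769, -0.2352, 0.2421]
eef_rot: [180.0, -0.2, 0.0]
contact_force: [0.6, -0.7, -0.3]
gripper_width: 0.0458
gripper_force: 20.0
```

```bash
python3 go.py .457,.1045,.24,0
```

```text
4.4 [ 0.4769 -0.2352  0.2421] [ 1.7997e+02 -1.5000e-01  1.0000e-02] j [ -5.1   7.1 -17.8   0.  -65.   95.1] w 0.0458 f 20.0 [ 0.6 -0.7 -0.3]
.457,.1045,.24,0 [-0.0198 -0.3397  0.0018] spin 0.0002
```

Call:
{"api": "drive_tool", "payload": {
  "rows": [
    {"x": -0.004, "y": -0.05, "z": 0.002, "spin": 0.0, "fingers": -1},
    {"x": -0.007, "y": -0.1, "z": 0.002, "spin": 0.0, "fingers": -1},
    {"x": -0.01, "y": -0.15, "z": 0.002, "spin": 0.0, "fingers": -1},
    {"x": -0.013, "y": -0.2, "z": 0.002, "spin": 0.0, "fingers": -1},
    {"x": -0.016, "y": -0.25, "z": 0.002, "spin": 0.0, "fingers": -1},
    {"x": -0.018, "y": -0.3, "z": 0.002, "spin": 0.0, "fingers": -1},
    {"x": -0.02, "y": -0.33, "z": 0.002, "spin": 0.0, "fingers": -1},
    {"x": -0.02, "y": -0.34, "z": 0.002, "spin": 0.0, "fingers": -1},
    {"x": -0.02, "y": -0.34, "z": 0.04, "spin": 0.0, "fingers": -1},
    {"x": -0.02, "y": -0.34, "z": 0.04, "spin": 0.0, "fingers": -1}
  ]
}}

```text
time_s: 5.65
tcp_pos: [0.4545, 0.1035, 0.1972]
eef_rot: [179.8, 0.3, -0.0]
contact_force: [-0.2, -0.1, -1.0]
gripper_width: 0.0456
gripper_force: 20.0
```

```bash
python3 go.py .457,.1045,.104,0; python3 - <<'E'
from plant import cams
import cv2,numpy as np,pickle
a=cams.capture('wrist');b=cams.capture('scene');pickle.dump((a,b),open('d1.pkl','wb'))
b=b['pixels'][140:270,130:280]
b=cv2.resize(b,None,fx=2.6,fy=2.95)
a=a['pixels'][:, 60:460]
cv2.imwrite('pics/w2.png',np.hstack([a,cv2.resize(b,(400,384))])[:,:,::-1])
E
```

```text
5.65 [0.4545 0.1035 0.1972] [ 1.7983e+02  3.0000e-01 -3.0000e-02] j [ 37.1   3.1 -28.5  -0.1 -58.7  52.9] w 0.0456 f 20.0 [-0.2 -0.1 -1. ]
.457,.1045,.104,0 [ 0.003  -0.0013  0.0932] spin -0.0006
```

View pics/w2.png

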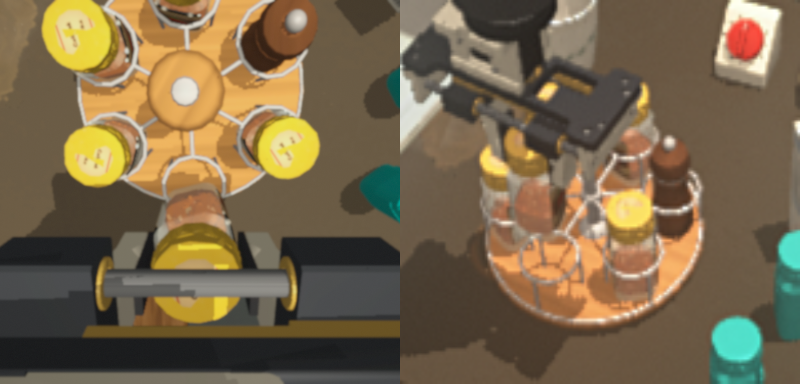

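The wrist view shows the jar held upright over the empty loop, with the knob at (245,92) giving an axis near (0.537, 0.107). The pocket is therefore at (0.457, 0.104). Lower to just above the loop and let it settle.

Call:
{"api": "drive_tool", "payload": {
  "rows": [
    {"x": 0, "y": 0, "z": 0.015, "spin": 0.0, "fingers": -1},
    {"x": 0, "y": 0, "z": 0.03, "spin": 0.0, "fingers": -1},
    {"x": 0, "y": 0, "z": 0.03, "spin": 0.0, "fingers": -1},
    {"x": 0, "y": 0, "z": 0.03, "spin": 0.0, "fingers": -1}
  ]
}}

```text
time_s: 6.25
tcp_pos: [0.4565, 0.105, 0.1696]
eef_rot: [180.0, 0.0, 0.0]
contact_force: [0.2, 0.7, -0.5]
gripper_width: 0.0461
gripper_force: 20.0
```

```bash
python3 go.py .457,.104,.104,0; python3 - <<'E'
from plant import cams
import cv2,numpy as np,pickle
a=cams.capture('top');b=cams.capture('scene')
b=cv2.resize(b['pixels'][170:260,150:240],(540,540),interpolation=cv2.INTER_CUBIC)
cv2.imwrite('pics/w3.png',b[:,:,::-1])
E
```

```text
6.25 [0.4565 0.105  0.1696] [1.7998e+02 0.0000e+00 2.0000e-02] j [ 37.1   4.8 -30.8   0.  -54.4  52.9] w 0.0461 f 20.0 [ 0.2  0.7 -0.5]
.457,.104,.104,0 [0.0005 0.001  0.0656] spin 0.0003
```

View pics/w3.png

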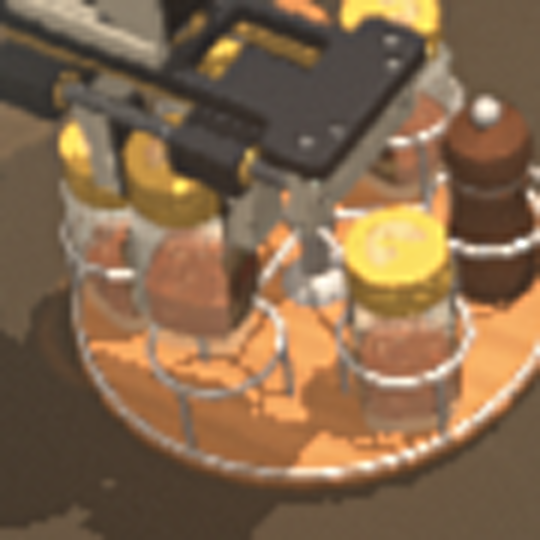

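The jar sits right over the empty loop (crop 216,345), bottom still above the wire. Descend in stages, watching the force.

Call:
{"api": "drive_tool", "payload": {
  "rows": [
    {"x": 0, "y": 0.001, "z": 0.008, "spin": 0.0, "fingers": -1},
    {"x": 0, "y": 0.001, "z": 0.018, "spin": 0.0, "fingers": -1},
    {"x": 0, "y": 0.001, "z": 0.028, "spin": 0.0, "fingers": -1},
    {"x": 0, "y": 0.001, "z": 0.035, "spin": 0.0, "fingers": -1},
    {"x": 0, "y": 0.001, "z": 0.035, "spin": 0.0, "fingers": -1}
  ]
}}

```text
time_s: 6.98
tcp_pos: [0.4559, 0.1039, 0.1336]
eef_rot: [180.0, 0.1, -0.0]
contact_force: [1.4, 1.5, -2.4]
gripper_width: 0.0455
gripper_force: 20.0
```

```bash
python3 go.py .457,.104,.104,0
```

```text
6.97 [0.4559 0.1039 0.1336] [ 1.7998e+02  7.0000e-02 -0.0000e+00] j [ 37.    7.3 -33.5  -0.  -49.3  53. ] w 0.0455 f 19.99 [ 1.4  1.5 -2.4]
.457,.104,.104,0 [ 0.0011 -0.0001  0.0296] spin -0.0
```

Call:
{"api": "drive_tool", "payload": {
  "rows": [
    {"x": 0.001, "y": 0, "z": 0.008, "spin": 0.0, "fingers": -1},
    {"x": 0.001, "y": 0, "z": 0.016, "spin": 0.0, "fingers": -1},
    {"x": 0.001, "y": 0, "z": 0.024, "spin": 0.0, "fingers": -1},
    {"x": 0.001, "y": 0, "z": 0.029, "spin": 0.0, "fingers": -1},
    {"x": 0.001, "y": 0, "z": 0.029, "spin": 0.0, "fingers": -1}
  ]
}}

```text
time_s: 7.6
tcp_pos: [0.458, 0.1044, 0.1054]
eef_rot: [-180.0, -0.1, 0.0]
contact_force: [4.7, 1.3, 1.2]
gripper_width: 0.0459
gripper_force: 20.0
```

```bash
python3 go.py .457,.104,.103,0
```

```text
7.6 [0.458  0.1044 0.1054] [-1.7996e+02 -7.0000e-02  2.0000e-02] j [ 36.9   9.6 -35.4   0.  -45.   53.1] w 0.0459 f 20.01 [4.7 1.3 1.2]
.457,.104,.103,0 [-0.001   0.0004  0.0024] spin 0.0003
```

Call:
{"api": "drive_tool", "payload": {
  "rows": [
    {"x": -0.001, "y": 0, "z": 0.002, "spin": 0.0, "fingers": -1},
    {"x": -0.001, "y": 0, "z": 0.002, "spin": 0.0, "fingers": -1},
    {"x": -0.001, "y": 0, "z": 0.002, "spin": 0.0, "fingers": 0.35},
    {"x": -0.001, "y": 0, "z": 0.002, "spin": 0.0, "fingers": 0.35},
    {"x": -0.001, "y": 0, "z": 0.002, "spin": 0.0, "fingers": 0.35},
    {"x": -0.001, "y": 0, "z": 0.002, "spin": 0.0, "fingers": 0.35},
    {"x": -0.001, "y": 0, "z": 0.002, "spin": 0.0, "fingers": 0.35}
  ]
}}

```text
time_s: 8.48
tcp_pos: [0.4562, 0.1039, 0.1035]
eef_rot: [180.0, 0.0, 0.0]
contact_force: [0.4, -0.6, -0.4]
gripper_width: 0.0593
gripper_force: 0.0
```

```bash
python3 go.py .457,.104,.24,0
```

```text
8.47 [0.4562 0.1039 0.1035] [1.7999e+02 2.0000e-02 1.0000e-02] j [ 37.    9.6 -35.6  -0.  -44.7  53. ] w 0.0593 f 0.0 [ 0.4 -0.6 -0.4]
.457,.104,.24,0 [ 8.000e-04 -1.000e-04 -1.365e-01] spin 0.0001
```

Call:
{"api": "drive_tool", "payload": {
  "rows": [
    {"x": 0, "y": 0, "z": -0.01, "spin": 0.0, "fingers": 0.35},
    {"x": 0, "y": 0, "z": -0.03, "spin": 0.0, "fingers": 0.35},
    {"x": 0, "y": 0, "z": -0.07, "spin": 0.0, "fingers": 1},
    {"x": 0, "y": 0, "z": -0.12, "spin": 0.0, "fingers": 1},
    {"x": 0, "y": 0, "z": -0.14, "spin": 0.0, "fingers": 1},
    {"x": 0, "y": 0, "z": -0.14, "spin": 0.0, "fingers": 1}
  ]
}}

```text
time_s: 9.22
tcp_pos: [0.4571, 0.1044, 0.246]
eef_rot: [-179.9, -0.2, 0.0]
contact_force: [-0.1, -0.8, -1.2]
gripper_width: 0.0868
gripper_force: 0.0
```

```bash
python3 go.py .537,.107,.24,0 .537,.107,.164,0; python3 - <<'E'
from plant import cams
import cv2,numpy as np
a=cams.capture('wrist');b=cams.capture('scene')
b=cv2.resize(b['pixels'][160:260,150:250],(384,384),interpolation=cv2.INTER_CUBIC)
cv2.imwrite('pics/w4.png',np.hstack([a['pixels'][:,60:460],b])[:,:,::-1])
E
```

```text
9.22 [0.4571 0.1044 0.246 ] [-1.7986e+02 -2.1000e-01  2.0000e-02] j [ 37.    0.5 -24.4   0.  -64.8  53. ] w 0.0868 f 0.0 [-0.1 -0.8 -1.2]
.537,.107,.24,0 [ 0.0799 -0.0025  0.0063] spin 0.0003
.537,.107,.164,0 [ 0.0796 -0.0024  0.0823] spin 0.0003
```

View pics/w4.png

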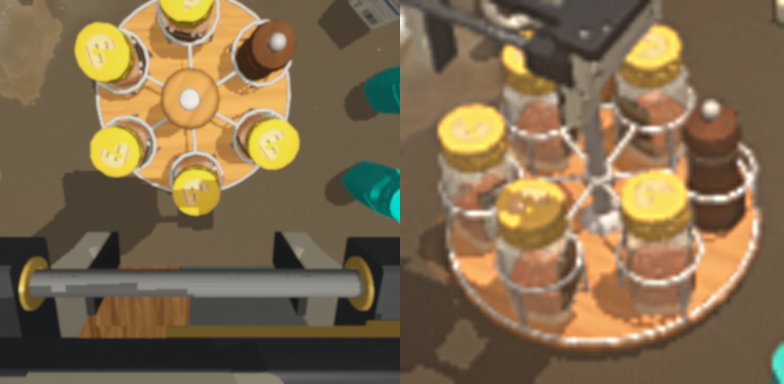

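The spare jar stands in its pocket, lid at wrist (256,190), level with its neighbours. Nothing else has moved, and the knob is at (249,100). Next, go over the knob and grip it.

Call:
{"api": "drive_tool", "payload": {
  "rows": [
    {"x": 0.04, "y": -0.001, "z": 0.0, "spin": 0.0, "fingers": 1},
    {"x": 0.08, "y": -0.003, "z": 0.0, "spin": 0.0, "fingers": 1},
    {"x": 0.08, "y": -0.003, "z": 0.0, "spin": 0.0, "fingers": 1},
    {"x": 0.08, "y": -0.003, "z": 0.04, "spin": 0.0, "fingers": 1},
    {"x": 0.08, "y": -0.003, "z": 0.075, "spin": 0.0, "fingers": 1},
    {"x": 0.08, "y": -0.003, "z": 0.082, "spin": 0.0, "fingers": 0.2},
    {"x": 0.08, "y": -0.003, "z": 0.082, "spin": 0.0, "fingers": 0},
    {"x": 0.08, "y": -0.003, "z": 0.082, "spin": 0.0, "fingers": -1},
    {"x": 0.08, "y": -0.003, "z": 0.082, "spin": 0.0, "fingers": -1},
    {"x": 0.08, "y": -0.003, "z": 0.082, "spin": 0.0, "fingers": -1}
  ],
  "newtons": 35
}}

```text
time_s: 10.58
tcp_pos: [0.5366, 0.1072, 0.1623]
eef_rot: [-180.0, -0.1, 0.0]
contact_force: [0.1, 0.4, 0.4]
gripper_width: 0.0432
gripper_force: 0.5
```

Call:
{"api": "drive_tool", "payload": {
  "rows": [
    {"x": 0, "y": 0, "z": 0, "spin": 0.0, "fingers": -1},
    {"x": 0, "y": 0, "z": 0, "spin": 0.0, "fingers": -1},
    {"x": 0, "y": 0, "z": 0, "spin": 0.0, "fingers": -1}
  ]
}}

```text
time_s: 10.95
tcp_pos: [0.5367, 0.1087, 0.1622]
eef_rot: [-179.8, -0.1, 0.0]
contact_force: [-2.5, 7.8, 2.6]
gripper_width: 0.039
gripper_force: 35.0
```

```bash
python3 go.py .537,.107,.164,0
```

```text
10.95 [0.5367 0.1087 0.1622] [-1.7985e+02 -9.0000e-02  4.0000e-02] j [ 31.9  12.6 -22.1  -0.1 -55.1  58.2] w 0.039 f 35.0 [-2.5  7.8  2.6]
.537,.107,.164,0 [ 0.0003  0.0017 -0.0018] spin 0.0006
```

Call:
{"api": "drive_tool", "payload": {
  "rows": [
    {"x": 0, "y": -0.0015, "z": 0, "spin": 0.02, "fingers": -1},
    {"x": 0, "y": -0.0015, "z": 0, "spin": 0.06, "fingers": -1},
    {"x": 0, "y": -0.0015, "z": 0, "spin": 0.12, "fingers": -1},
    {"x": 0, "y": -0.0015, "z": 0, "spin": 0.2, "fingers": -1},
    {"x": 0, "y": -0.0015, "z": 0, "spin": 0.28, "fingers": -1},
    {"x": 0, "y": -0.0015, "z": 0, "spin": 0.36, "fingers": -1},
    {"x": 0, "y": -0.0015, "z": 0, "spin": 0.44, "fingers": -1},
    {"x": 0, "y": -0.0015, "z": 0, "spin": 0.5, "fingers": -1},
    {"x": 0, "y": -0.0015, "z": 0, "spin": 0.53, "fingers": -1},
    {"x": 0, "y": -0.0015, "z": 0, "spin": 0.54, "fingers": -1}
  ]
}}

```text
time_s: 12.2
tcp_pos: [0.5369, 0.1093, 0.1622]
eef_rot: [-179.9, -0.0, -30.9]
contact_force: [-1.7, 4.6, 4.8]
gripper_width: 0.0388
gripper_force: 35.0
```

```bash
python3 go.py .537,.108,.164,-121
```

```text
12.2 [0.5369 0.1093 0.1622] [-1.7989e+02 -3.0000e-02 -3.0940e+01] j [ 32.   12.7 -22.1  -0.  -55.1  27.1] w 0.0388 f 35.0 [-1.7  4.6  4.8]
.537,.108,.164,-121 [ 0.0008  0.0011 -0.0018] spin 1.5719
```

Call:
{"api": "drive_tool", "payload": {
  "rows": [
    {"x": 0, "y": 0, "z": 0, "spin": 0.03, "fingers": -1},
    {"x": 0, "y": 0, "z": 0, "spin": 0.1, "fingers": -1},
    {"x": 0, "y": 0, "z": 0, "spin": 0.2, "fingers": -1},
    {"x": 0, "y": 0, "z": 0, "spin": 0.3, "fingers": -1},
    {"x": 0, "y": 0, "z": 0, "spin": 0.4, "fingers": -1},
    {"x": 0, "y": 0, "z": 0, "spin": 0.5, "fingers": -1},
    {"x": 0, "y": 0, "z": 0, "spin": 0.6, "fingers": -1},
    {"x": 0, "y": 0, "z": 0, "spin": 0.68, "fingers": -1},
    {"x": 0, "y": 0, "z": 0, "spin": 0.73, "fingers": -1},
    {"x": 0, "y": 0, "z": 0, "spin": 0.75, "fingers": -1}
  ]
}}

```text
time_s: 13.45
tcp_pos: [0.5376, 0.1099, 0.1623]
eef_rot: [-179.8, 0.1, -73.9]
contact_force: [0.1, 7.4, 2.6]
gripper_width: 0.0386
gripper_force: 35.0
```

```bash
python3 go.py .537,.108,.164,-121
```

```text
13.45 [0.5376 0.1099 0.1623] [-1.7981e+02  8.0000e-02 -7.3930e+01] j [ 32.   12.7 -22.1  -0.  -55.  -15.9] w 0.0386 f 35.0 [0.1 7.4 2.6]
.537,.108,.164,-121 [ 0.0017  0.0011 -0.0017] spin 0.8216
```

Call:
{"api": "drive_tool", "payload": {
  "rows": [
    {"x": 0, "y": 0, "z": 0, "spin": 0.03, "fingers": -1},
    {"x": 0, "y": 0, "z": 0, "spin": 0.1, "fingers": -1},
    {"x": 0, "y": 0, "z": 0, "spin": 0.2, "fingers": -1},
    {"x": 0, "y": 0, "z": 0, "spin": 0.3, "fingers": -1},
    {"x": 0, "y": 0, "z": 0, "spin": 0.4, "fingers": -1},
    {"x": 0, "y": 0, "z": 0, "spin": 0.5, "fingers": -1},
    {"x": 0, "y": 0, "z": 0, "spin": 0.6, "fingers": -1},
    {"x": 0, "y": 0, "z": 0, "spin": 0.69, "fingers": -1},
    {"x": 0, "y": 0, "z": 0, "spin": 0.76, "fingers": -1},
    {"x": 0, "y": 0, "z": 0, "spin": 0.79, "fingers": -1}
  ]
}}

```text
time_s: 14.7
tcp_pos: [0.5384, 0.1098, 0.1623]
eef_rot: [-179.8, 0.2, -119.2]
contact_force: [6.9, 5.8, -0.8]
gripper_width: 0.039
gripper_force: 35.0
```

```bash
python3 go.py .537,.108,.164,-121; python3 - <<'E'
from plant import cams
import cv2,numpy as np,pickle
d={n:cams.capture(n) for n in('scene','top')}; pickle.dump(d,open('d2.pkl','wb'))
f=lambda c,x,y:cv2.resize(c['pixels'][y:y+100,x:x+100],(400,400),interpolation=cv2.INTER_CUBIC)
cv2.imwrite('pics/w5.png',np.hstack([f(d['top'],165,155),f(d['scene'],150,160)])[:,:,::-1])
E
```

```text
14.7 [0.5384 0.1098 0.1623] [-179.84    0.23 -119.21] j [ 32.   12.7 -22.1   0.  -54.9 -61.2] w 0.039 f 35.0 [ 6.9  5.8 -0.8]
.537,.108,.164,-121 [ 0.0023  0.0003 -0.0017] spin 0.0313
```

View pics/w5.png

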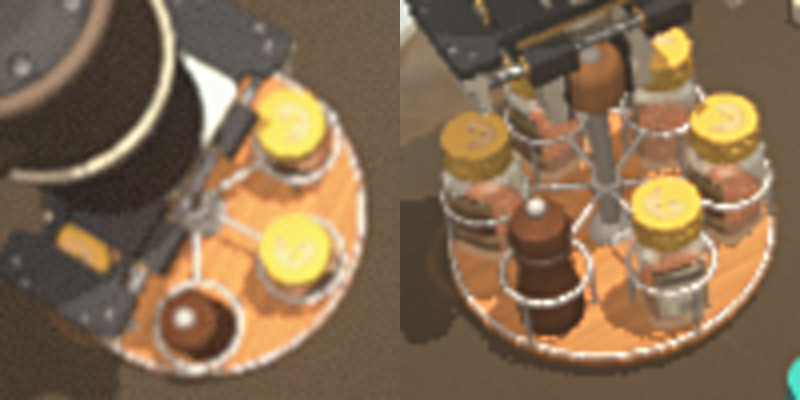

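The mill's loop now sits at top crop (197,325), exactly where the empty pocket was. That puts the mill about 2–3 mm from straight front, and all the jars are upright. Hold for a moment, then hand in.

Call:
{"api": "drive_tool", "payload": {
  "rows": [
    {"x": 0, "y": 0, "z": 0, "spin": 0.02, "fingers": -1},
    {"x": 0, "y": 0, "z": 0, "spin": 0.02, "fingers": -1},
    {"x": 0, "y": 0, "z": 0, "spin": 0.02, "fingers": -1},
    {"x": 0, "y": 0, "z": 0, "spin": 0.02, "fingers": -1},
    {"x": 0, "y": 0, "z": 0, "spin": 0.02, "fingers": -1}
  ]
}}

```text
time_s: 15.42
tcp_pos: [0.5385, 0.1098, 0.1623]
eef_rot: [-179.8, 0.2, -120.3]
contact_force: [5.5, 4.6, -1.6]
gripper_width: 0.0391
gripper_force: 35.0
```

```bash
python3 go.py; python3 -c "
from plant import r; print(r.close_job())"
```

```text
15.43 [0.5385 0.1098 0.1623] [-179.85    0.24 -120.28] j [ 32.   12.7 -22.1   0.  -54.9 -62.3] w 0.0391 f 35.0 [ 5.5  4.6 -1.6]
the job is handed in; nothing more can be done
None
```

The spare jar stands in the empty pocket, the mill is within about 3 mm of straight front, and the gripper is holding the knob still at 35 N; I handed the job in after 15.4 s, but no verdict came back.

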